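Put the etching press into third gear

TASK

Put the etching press into third gear: with the fingertips, push its gear lever out of second (near left) to neutral, across to the right through the H-shaped gate, then forward, away from the robot, until it is fully home in the third slot (far right), and leave it there. Only push it, never grip or pinch it, and do not let it slip into the fourth slot (near right, reverse). Leave the pots, bottle, tin, jar and tools around the gearbox standing where they are.

Things in the scene. Friction and masses are not known exactly. Their poses are not given: they have to be found in the camera images.
- gate_centre (a point): centre of the H gate, on the top face of a bare steel plate (100 x 96 mm, top 133 mm above the table) on the gearbox. x points forward (away from the robot), y left, z up. Slots 15 mm wide, 44 mm long, run along x at y = +16 (left) and y = -16 mm (right); a 15 mm wide neutral channel along y at x = 0 joins them. The corners of the plate's two tongues between the slots are rounded.
- third_slot (a point): the forward end of the right-hand slot, where the shank stands when third gear is home: 17 mm forward and 16 mm right of gate_centre, same axes and height. First is forward left, second back left, fourth (reverse) back right; one to four small punched dots mark the ends.
- press: grey table etching press; origin on the table below gate_centre, same axes. Gearbox 170 x 150 mm (x, y), 97 mm high, at the origin; motor at x = 84 to 270 mm, up to 143 mm high. The gear guard begins at y = -173 mm (z up to 235 mm), the left side frame at y = -210 mm (up to 318 mm) with a handwheel on top (90 mm across, z up to 390 mm, reaching to y = -195 mm).
- knob (a point): centre of the lever's round black knob, 40 mm across, 36 mm high (16 mm above the centre, 21 mm below), on a 10 mm steel shank; z along the lever. The lever tilts both ways about a point 63 mm below gate_centre, 160 mm from the knob's centre: in gate_centre's axes the knob is at x = 0.160 sin f, y = -0.160 cos f sin a, z = -0.063 + 0.160 cos f cos a (m; a = gear_across, f = gear_fore).
- gear_across (a joint): sideways tilt of the lever, rad: -0.27 = in the left slot (as at the start), 0 = upright, +0.27 = in the right slot; stops at -0.284 and +0.284. It can cross only while gear_fore is within about 0.04 of 0 (neutral); the rounded corners lead it in from up to about 0.08.
- gear_fore (a joint): fore-and-aft tilt of the lever, rad: +0.276 = fully forward (first, third), 0 = neutral, -0.276 = fully back (second, fourth); both ends are solid stops. At the start it stands in second, fully or partly home (-0.27 to -0.16). There is no spring: friction keeps the lever where it is left, and about 2 N at the knob moves it.
- pot_a: red plastic paint pot, 92 mm across and 94 mm high, two brushes standing in it up to 200 mm above the table; loose; origin at the centre of its foot. A bystander, to be left alone.
- pot_b: green plastic paint pot, 92 mm across and 94 mm high, loose; origin at the centre of its foot. A bystander.
- ink_bottle: black ink bottle, 58 mm across and 165 mm high, loose; origin at the centre of its foot. A bystander.
- ink_tin: flat steel ink tin, 80 mm across and 48 mm high, loose; origin at the centre of its foot. A bystander.
- jar: glass jar with a dark lid, 66 mm across and 62 mm high, loose; origin at the centre of its foot. A bystander.
- brayer: hand ink roller lying on the table, 180 mm long, 118 mm wide, 38 mm high; origin on the table under the roller's middle, wooden handle towards its -x. A bystander.
- ink_knife: ink knife lying on the table, 220 mm long along its x, 16 mm high; origin under its middle. A bystander.

How it is judged:
On the way:
1. the lever is across at the right-hand side of the gate, in neutral (value of joint gear_across above 0.15 rad and value of joint gear_fore between -0.15 and 0.15 rad), for 0.02 s.
At the end, for the whole second after the job is handed in: The gear lever rests fully home in the third slot: gear_fore above 0.235 rad (the stop is at 0.276) and gear_across above 0.20 rad, at rest (both below 0.05 rad/s); every bystander is within 30 mm of where it stood (value of joint gear_across above 0.2 rad and value of joint gear_fore above 0.235 rad and velocity of joint gear_fore between -0.05 and 0.05 rad/s and velocity of joint gear_across between -0.05 and 0.05 rad/s and distance of each of pot_a, pot_b, ink_bottle, ink_tin, jar, brayer, ink_knife from where it was at the start of the episode below 0.03 m); the robot touches nothing.
It fails at once if the lever is gripped or pinched: fingers press on opposite flanks of the knob or of the shank at once ((contact force between any of gear_fore_c2, gear_fore_c3 and the fingers above 0.5 N and contact force between any of gear_fore_c4, gear_fore_c5 and the fingers above 0.5 N) or (contact force between any of gear_fore_c6, gear_fore_c7 and the fingers above 0.5 N and contact force between any of gear_fore_c8, gear_fore_c9 and the fingers above 0.5 N)).
It fails at once if the lever enters the fourth slot (gear_across above 0.1 and gear_fore below -0.17) (value of joint gear_across above 0.1 rad and value of joint gear_fore below -0.17 rad).
It fails at once if one of the bystanders (pots, bottle, tin, jar, ink roller, ink knife) is lifted, carried or pushed more than 30 mm (distance of any of pot_a, pot_b, ink_bottle, ink_tin, jar, brayer, ink_knife from where it was at the start of the episode above 0.03 m).
It also fails if it takes over 48 s, if anything falls off the work surface, if the arm or the gripper's body presses on something with over 40 N, if the wrist force passes 120 N, or if a joint passes its speed limit or range.

ROBOT

A 6-joint arm with a two-finger parallel gripper is mounted at the origin on the work surface. World frame = base frame: x ahead of the robot, y to its left, z up, the work surface at z = 0. Lengths are in m, angles in rad, forces in N, time in s.
With the tool pointing down it reaches from about 0.35 to 0.775 m from the base axis. Payload 7.3 kg.
Tool frame: the origin (TCP) lies on the centre line of the jaws, within the pads' length; the fingertips stand 17 mm ahead of it and the grasp point (between the pads) lies 2 mm behind it (robot.tip_extent is the distance from the TCP to the fingertips, in m); z points along the fingers, y is the line along which they close (so a half turn about z gives the same grasp; the last joint's range is limited). The gripper opens to 92 mm and grips with 3 to 60 N. Pads are 19 mm wide; open, the fingers measure 130 mm over their backs; the gripper's body (75 mm by 190 mm) begins 47 mm behind the grasp point.
Start: joints at [1.119, 0.342, 1.524, -0, 1.275, -0.146], TCP at [0.158, 0.501, 0.244] pointing down, gripper open.
Joint ranges: [-2.53, 2.53], [-0.77, 2.02], [0.04, 2.7], [-1, 4.14], [0.28, 2.66], [-3.11, 3.11]. Speed limits (rad/s): [2.57, 2.57, 3.14, 3.14, 3.14, 3.14].

INTERFACE

Orientations are given as [roll, pitch, yaw] about the fixed x, y, z axes, in that order (R = Rz(yaw) Ry(pitch) Rx(roll)).
In Python, from cell import robot gives the robot as it stands.
- The arm moves only by the tool step_arm, never from a script. Its argument "motion" is a list of rows, each a list of 2 entries, a list of its own where there are three numbers: the shift along the tool's x, y, z in units of 60 mm (1.0 is 60 mm), then the turn about the tool's z in rad. In form: [[[x, y, z], spin], ...]. A call has 1 to 10 rows; each row is the pose to reach, as a shift and turn from the pose commanded when the call began, along the tool's axes at that moment; what a row does not reach only later rows make up. A row lasts 1/8 s, in which the tool goes at most 62.5 mm and 10.7 degrees, less where a joint would pass 70% of its speed; a pose out of reach is approached as far as the arm can. A call with a gripper value outside its range is refused whole. "hand" is the closure in counts, from 0 (fully open) to 255 (shut), set as the call begins (left out, the last holds). The fingers move at their own pace and stop on an object; "squeeze" is the grip in N (left out, the last holds). Time passes only in rows, so rows that repeat a pose let the fingers close. It gives the time, the measured TCP pose, the force, the opening and the grip force at its end, in the units of the state.
- robot.observe(): the state, without advancing time (a new reading comes with each control period).
- robot.read_camera(name): name is "side" or "top"; returns a dict with "pixels" (480x640x3 uint8, red, green, blue), "intrinsics" (3x3 intrinsics, pixels), "xyz" and "rotation" of the camera in the world. Camera axes: x right, y up, looking along -z (the intrinsics and any distortion apply to the point x, -y, -z); pixel columns grow to the right and rows downward; lengths in m; the calibration is good to about 2 mm. A picture is of the moment at which its call begins. There is no depth.
- robot.hand_in(): hands the job in; it is judged then, once.
The state is a dict: "time": time; "qpos": joint angles; "qvel": joint speeds; "joint_efforts": joint torques, N m; "tool_pos": TCP position; "tool_rot": TCP orientation; "contact_force": force on the tool from outside, world axes, zero at the start; "torque": the same for the moment, N m; "opening": finger opening in m; "grip_force": force on a finger pad.
Only numpy, scipy, OpenCV 4.12 (cv2) and the standard library are available. Lean on these libraries where they do the work, as an engineer would, in place of code of your own. Each camera call takes 0.05 s, during which the arm holds its last target. There are 200 camera calls.

## Working session

There is one attempt and no reset: what is moved stays moved. The work goes in short steps, Python scripts to look and compute and a tool call to move; the robot and the scene stay as the last step left them, time stands still between calls to the robot, and variables do not carry over. Pictures are saved under pics/ and viewed, at most 10 in all, crops included, and the job is handed in when it is done.

Besides the shell and the picture viewer there is one more tool, called after "Call:" as name(argument=value, ...), one argument or row to a line, values as JSON. step_arm: Moves the arm, as the interface text tells. Its arguments: {"type":"object","properties":{"motion":{"type":"array"},"hand":{"type":"number"},"squeeze":{"type":"number"}},"required":["motion"]}

```bash
mkdir -p pics; ls; python3 - <<'E'
from cell import robot
import cv2,numpy as np
for n in ("side","top"):
    c=robot.read_camera(n); cv2.imwrite(f"pics/{n}0.png",c["pixels"][:,:,::-1])
    print(n,c["intrinsics"],c["xyz"],c["rotation"],[k for k in c])
print(robot.observe())
E
```

```text
pics
side [[470.50147717   0.         315.28497562]
 [  0.         470.50147717 236.76387139]
 [  0.           0.           1.        ]] [0.26159386 0.60415351 0.67754515] [ 0.80974822 -0.00896719 -2.57824255] ['pixels', 'intrinsics', 'xyz', 'rotation']
top [[554.11744319   0.         321.73037009]
 [  0.         554.11744319 239.60127644]
 [  0.           0.           1.        ]] [0.42702565 0.12415998 1.06422191] [ 0.12268631  0.01525564 -1.58635688] ['pixels', 'intrinsics', 'xyz', 'rotation']
{'time': 0.1, 'qpos': array([ 1.11899843e+00,  3.42624525e-01,  1.52489244e+00,  1.20968789e-05,
        1.27537498e+00, -1.46008561e-01]), 'qvel': array([ 0.00048445, -0.00365886, -0.00387714, -0.00053979,  0.00034011,
        0.00014359]), 'joint_efforts': array([ 1.24821512e-03, -4.32009244e+01, -2.44694209e+01,  7.17629911e-02,
        5.26306266e-02, -5.10241057e-05]), 'tool_pos': array([0.15788777, 0.50036075, 0.24313938]), 'tool_rot': array([-3.14030887e+00, -2.00478829e-04,  2.83579966e+00]), 'contact_force': array([-0.67889975, -0.56183261, -0.61741664]), 'torque': array([-0.00293145,  0.00202794, -0.01817794]), 'grip_force': 0.0, 'opening': 0.09152102955133057}
```

View pics/side0.png

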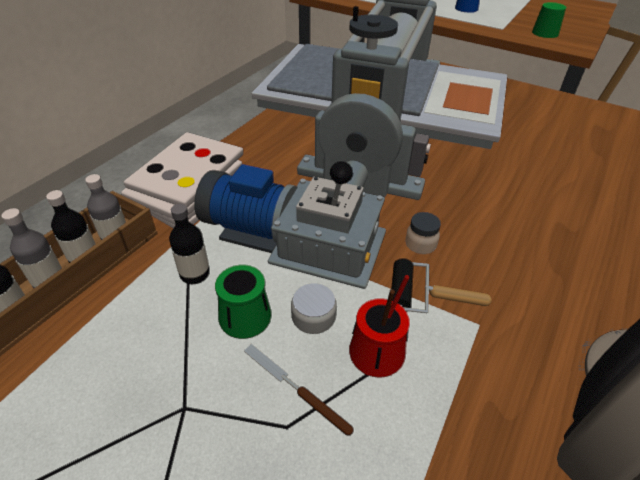

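View pics/top0.png

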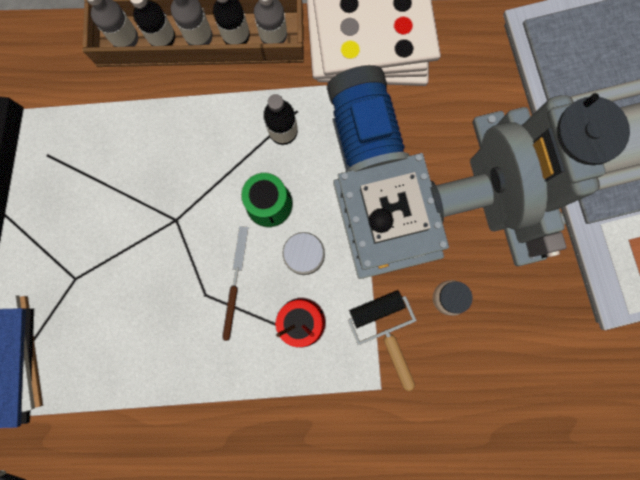

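The side view shows the press with the plate near (333,200) and the knob at (341,172). In the top view the plate spans about (362,184) to (430,240), with the knob at (381,219). The lever is in second.

```bash
cat > h.py <<'E'
import numpy as np,cv2
from scipy.spatial.transform import Rotation as R
def ray(c,uv):
    K=c["intrinsics"];M=R.from_euler("xyz",c["rotation"]).as_matrix()
    d=np.array([(uv[0]-K[0,2])/K[0,0],-(uv[1]-K[1,2])/K[1,1],-1]);return np.array(c["xyz"]),M@d
def onz(c,uv,z):
    o,d=ray(c,uv);return o+d*(z-o[2])/d[2]
def tri(c1,u1,c2,u2):
    a,d=ray(c1,u1);b,e=ray(c2,u2)
    s,t=np.linalg.lstsq(np.c_[d,-e],b-a,rcond=None)[0]
    return (a+s*d+b+t*e)/2,np.linalg.norm(a+s*d-b-t*e)
def blob(mask,box):
    m=np.zeros(mask.shape,np.uint8);x0,y0,x1,y1=box;m[y0:y1,x0:x1]=mask[y0:y1,x0:x1]
    cs,_=cv2.findContours(m,cv2.RETR_EXTERNAL,cv2.CHAIN_APPROX_NONE)
    return max(cs,key=cv2.contourArea)
E
python3 - <<'E'
from cell import robot
from h import *
T=robot.read_camera("top");S=robot.read_camera("side")
p=T["pixels"].astype(int)
m=((p.min(2)>150)).astype(np.uint8)
c=blob(m,(350,165,440,250));r=cv2.minAreaRect(c)
bx=cv2.boxPoints(r);P=np.array([onz(T,u,.133) for u in bx]);print(bx,P[:,:2],P.mean(0),[np.linalg.norm(P[i]-P[i-1]) for i in range(4)])
e=[P[i]-P[i-1] for i in range(4)];print([np.degrees(np.arctan2(v[1],v[0])) for v in e])
print(robot.tip_extent)
k=[]
for C,b in((T,(362,200,400,240)),(S,(325,158,358,186))):
    q=C["pixels"].astype(int);mm=(q.max(2)<50).astype(np.uint8)
    if C is T: mm=cv2.morphologyEx(mm,cv2.MORPH_OPEN,cv2.getStructuringElement(cv2.MORPH_ELLIPSE,(15,15)))
    cc=blob(mm,b);(x,y),rad=cv2.minEnclosingCircle(cc);print(x,y,rad,cv2.boundingRect(cc));k.append((x,y))
print(tri(T,k[0],S,k[1]))
cr=[cv2.resize(T["pixels"][150:270,330:470],None,fx=4,fy=4),cv2.resize(S["pixels"][140:260,260:400],None,fx=4,fy=4)]
cv2.imwrite("pics/c.png",np.vstack([cv2.resize(x,(640,300)) if 0 else x[:300*1] for x in cr])[:600,:,::-1])
# objects at their tops
for n,u,z in(("pot_a",(300,322),.094),("pot_b",(267,199),.094),("tin",(303,252),.048),("jar",(456,297),.062),("bottle",(276,103),.165),("brayer",(378,310),.03),("wheel",(594,130),.38)):print(n,onz(T,u,z))
E
```

```text
[[360.7673  185.12296]
 [415.1821  170.68637]
 [430.0992  226.91245]
 [375.68442 241.34903]] [[ 0.63488772  0.06827259]
 [ 0.65836779 -0.02556977]
 [ 0.56051491 -0.04723803]
 [ 0.53750409  0.04543047]] [0.59781863 0.01022381 0.133     ] [np.float64(0.10002666840402563), np.float64(0.09673521353548208), np.float64(0.10022324910382946), np.float64(0.0954827159263223)]
[np.float64(13.200556026958353), np.float64(-75.9525622062742), np.float64(-167.5140619404094), np.float64(103.94525314742414)]
0.017
380.2919616699219 219.20437622070312 12.211859703063965 (369, 208, 23, 24)
340.4184265136719 172.37310791015625 11.875848770141602 (329, 161, 24, 24)
(array([0.56116902, 0.04487932, 0.22132352]), np.float64(2.260115019666669e-05))
pot_a [0.40363092 0.17701025 0.094     ]
pot_b [0.6215319  0.23355668 0.094     ]
tin [0.53014195 0.17260704 0.048     ]
jar [ 0.44295984 -0.10159951  0.062     ]
bottle [0.77187005 0.20976033 0.165     ]
brayer [0.42184868 0.03595784 0.03      ]
wheel [ 0.64529052 -0.21346249  0.38      ]
```

View pics/c.png

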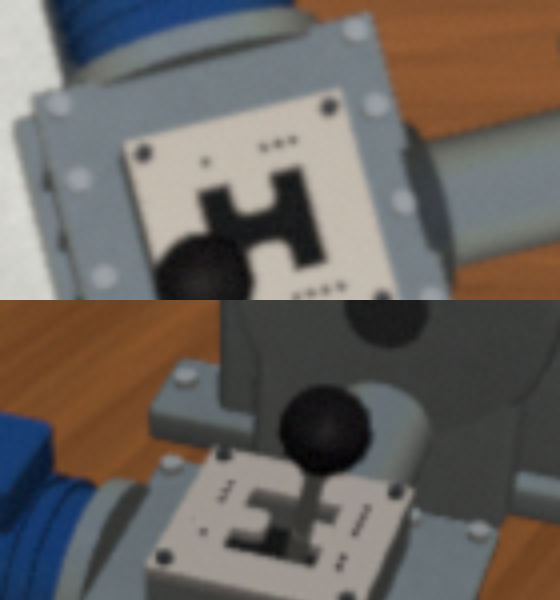

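Measured: gate centre (0.598, 0.010), yaw about 0.234. The knob is at gate (-0.028, +0.042) and z 0.221, so f is about -0.17 and a about -0.27, which agrees with the given geometry. I'll shut the fingers and move in high with the jaws squared to the gate.

Call:
step_arm(
  motion=[
    [[-0.2,-0.1,-0.4],-0.1],
    [[-0.6,-0.4,-0.6],-0.2],
    [[-1.2,-0.8,-0.6],-0.3],
    [[-1.9,-1.3,-0.6],-0.4],
    [[-2.6,-1.8,-0.6],-0.5],
    [[-3.3,-2.3,-0.6],-0.54],
    [[-3.9,-2.75,-0.6],-0.54],
    [[-4.4,-3.1,-0.6],-0.54],
    [[-4.6,-3.3,-0.6],-0.54],
    [[-4.6,-3.3,-0.6],-0.54],
  ],
  hand=255,
  squeeze=5,
)

```text
time: 1.45
tool_pos: [0.362, 0.228, 0.2796]
tool_rot: [3.142, -0.0, -2.91]
contact_force: [-1.1, 0.3, -0.2]
opening: 0.0012
grip_force: 0.0
```

```bash
cat >> h.py <<'E'
G=np.array([.598,.010]);YAW=.234
def gate(p):
    c,s=np.cos(YAW),np.sin(YAW);d=np.array(p[:2])-G
    return np.array([c*d[0]+s*d[1],-s*d[0]+c*d[1]])
E
python3 - <<'E'
from cell import robot
from h import *
o=robot.observe();print(o["time"],o["tool_pos"],o["tool_rot"],o["opening"],gate(o["tool_pos"])/.06,o["qpos"],o["contact_force"])
E
```

```text
1.45 [0.36197897 0.2280263  0.2796174 ] [ 3.14151224e+00 -2.23300143e-04 -2.90978420e+00] 0.001178479866348924 [-2.983914    4.44684406] [ 3.82520043e-01  1.32145052e-01  1.70277830e+00  1.17086160e-04
  1.30687800e+00 -1.42011529e+00] [-1.11264991  0.28727086 -0.21287454]
```

Call:
step_arm(
  motion=[
    [[-0.3,-0.6,0],0],
    [[-0.7,-1.4,0],0],
    [[-1.1,-2.2,0],0],
    [[-1.4,-3.0,0],0],
    [[-1.6,-3.6,0],0],
    [[-1.68,-3.75,0],0],
    [[-1.68,-3.75,0.4],0],
    [[-1.68,-3.75,0.8],0],
    [[-1.68,-3.75,1.0],0],
    [[-1.68,-3.75,1.0],0],
  ],
)

```text
time: 2.7
tool_pos: [0.5114, 0.0343, 0.2193]
tool_rot: [3.141, -0.001, -2.906]
contact_force: [1.0, 1.3, 0.1]
opening: 0.0004
grip_force: 0.0
```

```bash
python3 - <<'E'
from cell import robot
from h import *
o=robot.observe();print(o["time"],o["tool_pos"],gate(o["tool_pos"]),o["contact_force"])
T=robot.read_camera("top");S=robot.read_camera("side")
cv2.imwrite("pics/d.png",np.hstack([cv2.resize(T["pixels"][130:290,310:450],(400,457)),cv2.resize(S["pixels"][80:240,260:400],(400,457))])[:,:,::-1])
E
```

```text
2.7 [0.51140065 0.03426409 0.21932888] [-0.07861311  0.04368263] [1.03827586 1.28476734 0.12453925]
```

View pics/d.png

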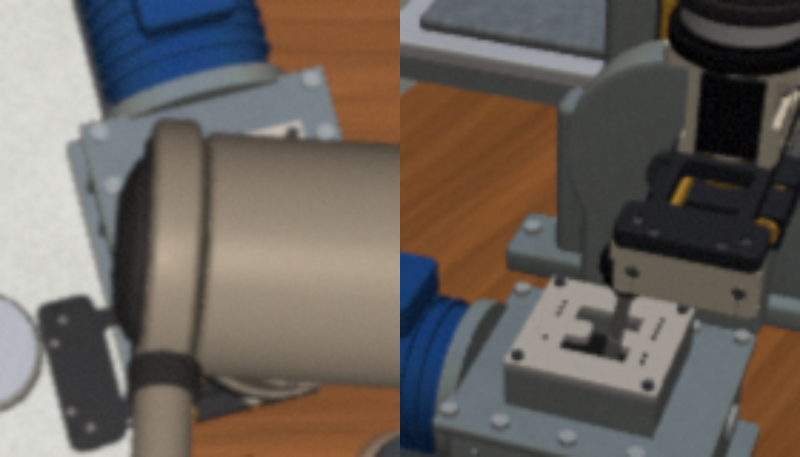

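The gripper sits behind the knob. In the side crop its body hides the knob at about (610,265), and only the shank shows, still in second. Next I push forward to neutral (about 48 mm), then back off.

Call:
step_arm(
  motion=[
    [[-0.15,-0.02,0],0],
    [[-0.3,-0.02,0],0],
    [[-0.42,-0.02,0],0],
    [[-0.52,-0.02,0],0],
    [[-0.62,-0.02,0],0],
    [[-0.7,-0.02,0],0],
    [[-0.76,-0.02,0],0],
    [[-0.8,-0.02,0],0],
    [[-0.8,-0.02,0],0],
    [[-0.8,-0.02,0],0],
  ],
)

```text
time: 4.05
tool_pos: [0.5589, 0.0432, 0.2196]
tool_rot: [3.142, 0.0, -2.907]
contact_force: [-0.8, -0.1, 0.8]
opening: 0.0008
grip_force: 0.6
```

```bash
python3 - <<'E'
from cell import robot
from h import *
o=robot.observe();print(o["time"],o["tool_pos"],gate(o["tool_pos"]),o["contact_force"])
E
```

```text
4.05 [0.55888852 0.04323584 0.21964289] [-0.03033915  0.04139885] [-0.8252068  -0.13698229  0.84315842]
```

Call:
step_arm(
  motion=[
    [[0.2,0,0],0],
    [[0.4,0,0],0],
    [[0.5,0.2,0],0],
    [[0.5,0.5,0],0],
    [[0.5,0.8,0],0],
    [[0.5,1.0,0],0],
    [[0.5,1.0,0],0],
  ],
)

```text
time: 4.92
tool_pos: [0.5156, 0.0959, 0.2197]
tool_rot: [3.142, 0.0, -2.905]
contact_force: [-0.1, -0.0, 0.6]
opening: 0.0003
grip_force: 0.0
```

```bash
python3 - <<'E'
from cell import robot
from h import *
o=robot.observe();print(o["time"],o["tool_pos"],gate(o["tool_pos"]),o["contact_force"])
T=robot.read_camera("top");S=robot.read_camera("side")
cv2.imwrite("pics/e.png",np.hstack([cv2.resize(T["pixels"][130:290,310:450],(400,457)),cv2.resize(S["pixels"][100:260,260:400],(400,457))])[:,:,::-1])
E
```

```text
4.925 [0.51559554 0.09588798 0.21968652] [-0.06024379  0.1026544 ] [-0.06199752 -0.01634928  0.58510427]
```

View pics/e.png

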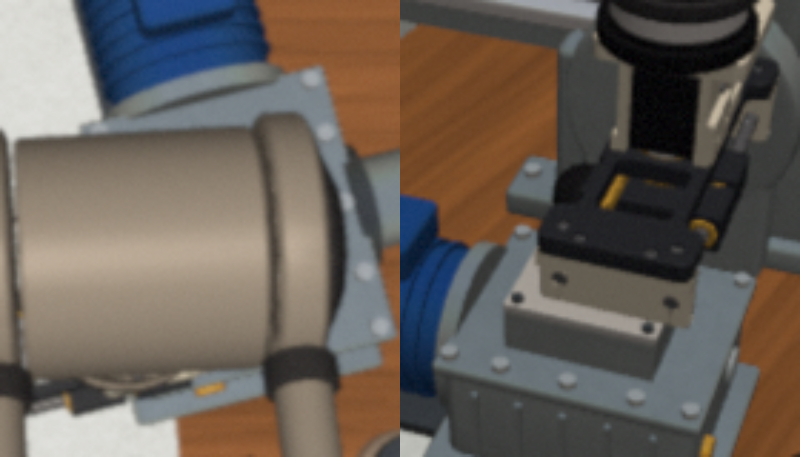

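The knob shows in the side crop near (577,185), with its left edge at 555 and top at 163. I'll compare that with the neutral prediction.

```bash
cat >> h.py <<'E'
def knob(a,f):
    x,y,z=.16*np.sin(f),-.16*np.cos(f)*np.sin(a),-.063+.16*np.cos(f)*np.cos(a)
    c,s=np.cos(YAW),np.sin(YAW);return np.array([G[0]+c*x-s*y,G[1]+s*x+c*y,.133+z])
def proj(c,p):
    q=R.from_euler("xyz",c["rotation"]).as_matrix().T@(np.array(p)-c["xyz"]);K=c["intrinsics"]
    return K[0,2]+K[0,0]*q[0]/-q[2],K[1,2]-K[1,1]*q[1]/-q[2]
E
python3 - <<'E'
from cell import robot
from h import *
S=robot.read_camera("side")
for f in(-.173,-.1,-.05,0,.05):print(f,np.array(proj(S,knob(-.27,f)))-12)
q=S["pixels"].astype(int);print([ (r,np.where(q[r,300:335].max(1)<50)[0][[0,-1]]+300) for r in range(158,170,2) if (q[r,300:335].max(1)<50).any()])
E
```

```text
-0.173 [328.38733241 159.9149308 ]
-0.1 [321.6195727  157.90601834]
-0.05 [316.98230599 156.71962555]
0 [312.36402455 155.69179665]
0.05 [307.78217425 154.82543105]
[(158, array([319, 334])), (160, array([315, 334])), (162, array([315, 334])), (164, array([314, 333])), (166, array([314, 331])), (168, array([314, 330]))]
```

The lever is in neutral, f about -0.01. Next I go round to the left side and push right.

Call:
step_arm(
  motion=[
    [[-0.4,0,0],0],
    [[-0.8,0,0],0],
    [[-1.0,0,0],0],
    [[-1.0,-0.15,0],0],
    [[-1.0,-0.4,0],0],
    [[-1.0,-0.65,0],0],
    [[-1.0,-0.9,0],0],
    [[-1.0,-1.1,0],0],
    [[-1.0,-1.3,0],0],
    [[-1.0,-1.3,0],0],
  ],
)

```text
time: 6.32
tool_pos: [0.5923, 0.0312, 0.2192]
tool_rot: [-3.141, -0.001, -2.909]
contact_force: [-0.5, -0.3, 0.7]
opening: 0.0005
grip_force: 0.0
```

```bash
python3 - <<'E'
from cell import robot
from h import *
o=robot.observe();print(o["time"],o["tool_pos"],gate(o["tool_pos"]),o["contact_force"])
E
```

```text
6.325 [0.59230348 0.03121247 0.21923289] [-0.00062273  0.02195521] [-0.53865748 -0.32121575  0.65590276]
```

Call:
step_arm(
  motion=[
    [[0,-0.12,0],0],
    [[0,-0.22,0],0],
    [[0,-0.32,0],0],
    [[0,-0.38,0],0],
    [[0,-0.41,0],0],
    [[0,-0.41,0],0],
  ],
)

```text
time: 7.08
tool_pos: [0.5981, 0.0085, 0.2199]
tool_rot: [-3.141, 0.0, -2.908]
contact_force: [0.4, -1.0, 0.6]
opening: 0.0008
grip_force: 0.1
```

```bash
python3 - <<'E'
from cell import robot
from h import *
o=robot.observe();print(o["time"],o["tool_pos"],gate(o["tool_pos"]),o["contact_force"])
S=robot.read_camera("side");print(proj(S,knob(.27,0)))
cv2.imwrite("pics/f.png",cv2.resize(S["pixels"][80:240,260:420],(560,560))[:,:,::-1])
E
```

```text
7.075 [0.59807241 0.00848991 0.21987408] [-0.0002797  -0.00148572] [ 0.44688495 -1.03139783  0.57630056]
(np.float64(339.26274692198314), np.float64(141.28960653210464))
```

View pics/f.png

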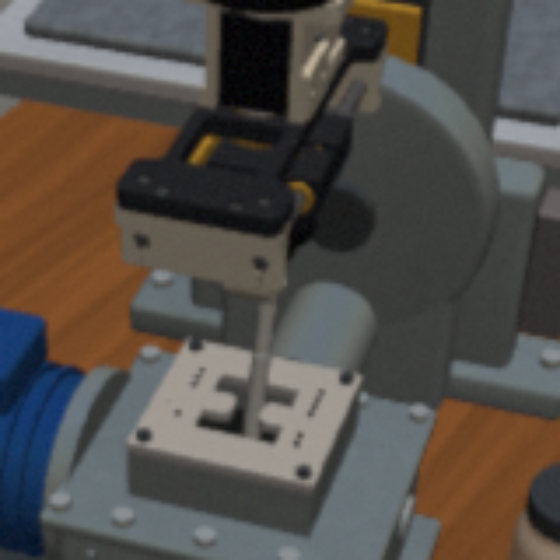

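The side crop shows the shank from (255,435) up to (268,295), with the knob hidden behind the gripper. I'll check that against the predicted shank line.

```bash
python3 - <<'E'
from cell import robot
from h import *
S=robot.read_camera("side")
c,s=np.cos(YAW),np.sin(YAW);piv=np.array([*G,.07])
for a,f in((.27,0),(.27,-.1),(0,0),(-.27,0),(-.27,-.27),(.2,-.17)):
    k=knob(a,f);print(a,f,[tuple(np.round((np.array(proj(S,piv+(k-piv)*t))-[260,80])*3.5)) for t in(.2,.42,.85,1)])
for g in((.022,.0235),(.022,.0085),(-.022,.0235),(-.022,.0085),(.022,-.0085),(-.022,-.0235),(0,0),(-.05,.048),(.05,-.048)):
    print(g,np.round((np.array(proj(S,[G[0]+c*g[0]-s*g[1],G[1]+s*g[0]+c*g[1],.133]))-[260,80])*3.5))
E
```

```text
0.27 0 [(np.float64(249.0), np.float64(442.0)), (np.float64(257.0), np.float64(383.0)), (np.float64(272.0), np.float64(260.0)), (np.float64(277.0), np.float64(215.0))]
0.27 -0.1 [(np.float64(255.0), np.float64(444.0)), (np.float64(269.0), np.float64(386.0)), (np.float64(297.0), np.float64(266.0)), (np.float64(307.0), np.float64(222.0))]
0 0 [(np.float64(245.0), np.float64(450.0)), (np.float64(247.0), np.float64(399.0)), (np.float64(251.0), np.float64(290.0)), (np.float64(253.0), np.float64(249.0))]
-0.27 0 [(np.float64(240.0), np.float64(461.0)), (np.float64(236.0), np.float64(423.0)), (np.float64(228.0), np.float64(339.0)), (np.float64(225.0), np.float64(307.0))]
-0.27 -0.27 [(np.float64(255.0), np.float64(466.0)), (np.float64(269.0), np.float64(433.0)), (np.float64(301.0), np.float64(361.0)), (np.float64(313.0), np.float64(333.0))]
0.2 -0.17 [(np.float64(258.0), np.float64(447.0)), (np.float64(274.0), np.float64(392.0)), (np.float64(310.0), np.float64(278.0)), (np.float64(323.0), np.float64(235.0))]
(0.022, 0.0235) [193. 423.]
(0.022, 0.0085) [202. 406.]
(-0.022, 0.0235) [273. 441.]
(-0.022, 0.0085) [282. 424.]
(0.022, -0.0085) [212. 387.]
(-0.022, -0.0235) [299. 388.]
(0, 0) [246. 405.]
(-0.05, 0.048) [313. 483.]
(0.05, -0.048) [187. 335.]
```

The observed line matches a = 0.27, f = 0: it passes about (260,383) and (268,295), and the prediction is (257,383) and (268,295). So the lever is in neutral on the right. Now I go round behind it.

Call:
step_arm(
  motion=[
    [[0,0.2,0],0],
    [[0,0.4,0],0],
    [[0.3,0.4,0],0],
    [[0.7,0.4,0],0],
    [[1.0,0.4,0],0],
    [[1.0,0.1,0],0],
    [[1.0,-0.3,0],0],
    [[1.0,-0.6,0],0],
    [[1.0,-0.68,0],0],
    [[1.0,-0.68,0],0],
  ],
)

```text
time: 8.43
tool_pos: [0.5491, -0.0449, 0.2195]
tool_rot: [3.141, -0.0, -2.908]
contact_force: [-0.9, 0.8, -0.1]
opening: 0.0004
grip_force: 0.0
```

Call:
step_arm(
  motion=[
    [[-0.25,0,0],0],
    [[-0.45,0,0],0],
    [[-0.6,0,0],0],
    [[-0.75,0,0],0],
    [[-0.87,0,0],0],
    [[-0.98,0,0],0],
    [[-1.07,0,0],0],
    [[-1.14,0,0],0],
    [[-1.19,0,0],0],
    [[-1.19,0,0],0],
  ],
)

```text
time: 9.68
tool_pos: [0.6184, -0.0283, 0.2194]
tool_rot: [3.141, -0.001, -2.907]
contact_force: [-2.4, -0.1, -1.8]
opening: 0.0005
grip_force: 1.0
```

```bash
python3 - <<'E'
from cell import robot
from h import *
o=robot.observe();print(o["time"],o["tool_pos"],gate(o["tool_pos"]),o["contact_force"])
E
```

```text
9.675 [ 0.61837042 -0.02830441  0.21936753] [ 0.0109336  -0.04198379] [-2.43143679 -0.12593768 -1.80718157]
```

Call:
step_arm(
  motion=[
    [[-0.03,0,0],0],
    [[-0.06,0,0],0],
    [[-0.06,0,0],0],
  ],
)

```text
time: 10.05
tool_pos: [0.6204, -0.0278, 0.2192]
tool_rot: [3.141, -0.004, -2.908]
contact_force: [-8.4, -2.3, -0.6]
opening: 0.0005
grip_force: 4.2
```

Call:
step_arm(
  motion=[
    [[-0.03,0,0],0],
    [[-0.03,0,0],0],
  ],
)

```text
time: 10.3
tool_pos: [0.6211, -0.0276, 0.219]
tool_rot: [3.141, -0.007, -2.908]
contact_force: [-11.8, -1.7, 0.7]
opening: 0.0007
grip_force: 6.2
```

The force is rising (12 N), so the lever is on its stop. I'll retreat well clear and check.

Call:
step_arm(
  motion=[
    [[0.3,0,0],0],
    [[0.8,0,0],0],
    [[1.4,0,0],0],
    [[1.9,0,-0.2],0],
    [[2.2,0,-0.7],0],
    [[2.6,0.5,-1.2],0],
    [[2.9,1.2,-1.5],0],
    [[3.1,2.0,-1.5],0],
    [[3.1,2.6,-1.5],0],
    [[3.1,2.7,-1.5],0],
  ],
)

```text
time: 11.55
tool_pos: [0.4053, 0.0889, 0.3108]
tool_rot: [-3.141, 0.004, -2.905]
contact_force: [0.7, -0.9, 0.6]
opening: 0.0005
grip_force: 0.0
```

```bash
python3 - <<'E'
from cell import robot
from h import *
T=robot.read_camera("top");S=robot.read_camera("side")
for C in(T,S):print([np.round(proj(C,knob(.27,f))) for f in(.2,.235,.276)])
cv2.imwrite("pics/g.png",np.hstack([cv2.resize(T["pixels"],(400,300)),cv2.resize(S["pixels"],(400,300))])[:,:,::-1])
k=[]
for C in(T,S):
    u,v=np.round(proj(C,knob(.27,.26))).astype(int)
    mm=cv2.morphologyEx((C["pixels"].max(2)<50).astype(np.uint8),cv2.MORPH_OPEN,cv2.getStructuringElement(cv2.MORPH_ELLIPSE,(13,13)))
    (x,y),r=cv2.minEnclosingCircle(blob(mm,(u-20,v-20,u+20,v+20)));k.append((x,y));print(x,y,r)
P,e=tri(T,k[0],S,k[1]);g=gate(P);f=np.arcsin(g[0]/.16);print(P,e,g,"f",f,"a",-np.arcsin(g[1]/.16/np.cos(f)))
print(robot.observe()["time"],robot.observe()["contact_force"])
E
```

```text
[array([423., 169.]), array([422., 166.]), array([420., 163.])]
[array([322., 140.]), array([319., 140.]), array([316., 140.])]
418.2727355957031 164.0 11.448863983154297
315.9685363769531 141.4510498046875 10.549094200134277
[ 0.64781729 -0.01718076  0.21773742] 0.00018048966118441618 [ 0.04215719 -0.03799115] f 0.2666304404284338 a 0.24869807029409446
11.65 [ 0.04702517 -0.42449949  0.07745638]
```

View pics/g.png

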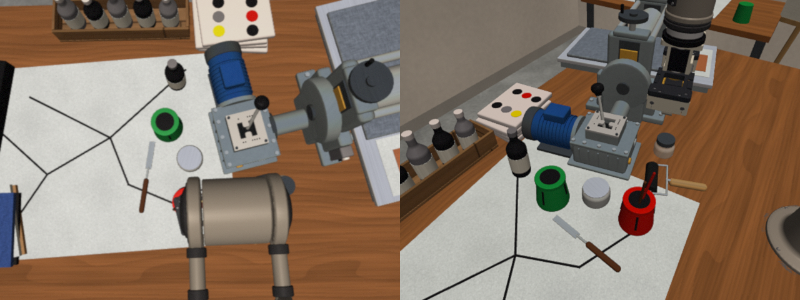

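The lever is in third, with the knob at about (261,102) in the top half and (597,88) in the side half. I measure f about 0.267 and a about 0.25. The bystanders are where they were and the arm is clear.

```bash
python3 -c "
from cell import robot
print(robot.hand_in())"
```

```text
the job is handed in; nothing more can be done
None
```

The press is in third gear: the last camera check put the lever at about 0.267 rad forward and 0.25 rad to the right, the bystanders looked undisturbed, and the job is handed in (no verdict was returned).

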